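Fill the valve overhaul tray

TASK

Collect the four parts of the overhaul kit from the blue mat into the yellow tray: the valve block, the large piston, the square end cap and the long brass fitting, each set flat, the same way up as it lies now, inside the recess of its own outline. The small piston and the short brass fitting belong to another job: leave them where they are.

Things in the scene. Friction and masses are not known exactly. Their poses are not given: they have to be found in the camera images.
- valve_block: Aluminium valve body, a plain block 60 (x) x 40 (y) x 34 mm high with three dark round ports in its top. Origin: centre of its underside; z up. It lies on the blue mat, to be gripped across its 40 mm width (y); fingertips 10 mm above its underside clear the insert when it is set down.
- piston: Large aluminium piston, a disc 50 mm in diameter and 28 mm high standing on its flat, with a black seal band near the top. Origin: centre of its underside; z up (its axis). It is gripped across its diameter.
- end_cap: Aluminium end cap: a square flange 46 x 46 x 14 mm with a screw in each corner, and on it a round boss 28 mm in diameter and 16 mm high (30 mm in all). Origin: centre of its underside; z up; x and y along the flange's sides. It is gripped by the boss, above the 2 mm high screw heads.
- long_fitting: Long brass fitting, 72 mm long (x), lying on its side: a middle 36 mm long of square section 24 x 24 mm, with a round spigot 18 mm in diameter at each end. Origin: centre of its underside, below the middle; z up. It is gripped across the flats of its middle (y).
- nest_block: Grey plastic insert, 98 (x) x 92 (y) x 12 mm, fixed flat in the yellow tray, its top 16 mm above the bench, 1 mm above the tray's rim. Recess in its top, 6 mm deep, dark floor: a rectangle 76 (x) x 56 (y) mm. Origin: centre of its underside, 6 mm below the centre of the recess floor; z up. The four inserts lie two by two, 100 mm apart along x, 94 mm along y, in changing order.
- nest_piston: Grey plastic insert, 98 (x) x 92 (y) x 12 mm, fixed flat in the yellow tray, its top 16 mm above the bench, 1 mm above the tray's rim. Recess in its top, 6 mm deep, dark floor: round, 66 mm in diameter. Origin: centre of its underside, 6 mm below the centre of the recess floor; z up. The four inserts lie two by two, 100 mm apart along x, 94 mm along y, in changing order.
- nest_cap: Grey plastic insert, 98 (x) x 92 (y) x 12 mm, fixed flat in the yellow tray, its top 16 mm above the bench, 1 mm above the tray's rim. Recess in its top, 6 mm deep, dark floor: a square of 62 mm. Origin: centre of its underside, 6 mm below the centre of the recess floor; z up. The four inserts lie two by two, 100 mm apart along x, 94 mm along y, in changing order.
- nest_fitting: Grey plastic insert, 98 (x) x 92 (y) x 12 mm, fixed flat in the yellow tray, its top 16 mm above the bench, 1 mm above the tray's rim. Recess in its top, 6 mm deep, dark floor: a rectangle 88 (x) x 40 (y) mm, long and narrow. Origin: centre of its underside, 6 mm below the centre of the recess floor; z up. The four inserts lie two by two, 100 mm apart along x, 94 mm along y, in changing order.
- small_piston: Look-alike that stays: small aluminium piston, 34 mm in diameter and 22 mm high, otherwise like the large one. Origin: centre of its underside; z up. All loose parts start upright on the blue mat (3 mm thick, 310 x 340 mm), about 100 mm apart, in changing order and turn; the mat lies on one side of the bench and the tray on the other.
- short_fitting: Look-alike that stays: short brass fitting, 44 mm long (x), with a square middle 24 mm long and 24 x 24 mm in section, otherwise like the long one. Origin: centre of its underside; z up. Among the parts on the mat also lie a red plug, a blue clip and an O-ring, all under 17 mm high, which do not matter.
There are look-alikes about, which are no part of the job. Leave any turquoise look-alike of the valve_block alone. Leave any brown look-alike of the piston alone.

How it is judged:
By the outcome, as a careful person would: the job done as asked, in the order asked, and still so for the second after the job is handed in, with the robot touching nothing.
It also fails if it takes over 86 s, if anything falls off the work surface, if the arm or the gripper's body presses on something with over 40 N, if the wrist force passes 120 N, or if a joint passes its speed limit or range.

ROBOT

A 6-joint arm with a two-finger parallel gripper is mounted at the origin on the work surface. World frame = base frame: x ahead of the robot, y to its left, z up, the work surface at z = 0. Lengths are in m, angles in rad, forces in N, time in s.
With the tool pointing down it reaches from about 0.35 to 0.775 m from the base axis. Payload 5.5 kg.
Tool frame: the origin (TCP) lies where the fingers leave the gripper's body, on its centre line; the fingertips stand env.tip_reach ahead of it and the grasp point (between the pads) lies 54 mm ahead of it (env.tip_reach is the distance from the TCP to the fingertips, in m); z points along the fingers, y is the line along which they close (so a half turn about z gives the same grasp; the last joint's range is limited). The gripper opens to 85 mm and grips with 20 to 120 N. Pads are 22 mm wide; open, the fingers measure 114 mm over their backs; the gripper's body (76 mm by 85 mm) begins 54 mm behind the grasp point. The pads swing forward as they close: fully open they stand 13 mm farther back than shut.
Start: joints at [1.102, 0.313, 0.046, 1.304, 0, 1.431], TCP at [0.186, 0.544, 0.304] pointing down, gripper open.
Joint ranges: [-2.76, 2.76], [-0.86, 1.69], [-1.03, 1.26], [-2.2, 2.34], [-1.47, 1.5], [-3.14, 3.14]. Speed limits (rad/s): [2.57, 2.57, 3.14, 3.14, 3.14, 3.14].

INTERFACE

Orientations are given as a unit quaternion [w, x, y, z].
In Python, from workcell import status, optics, hand_in, env gives the robot as it stands.
- The arm moves only by the shell command python3 -m handwheel 'ROWS' [FORCE]. ROWS is a JSON object whose one key "deltas" holds a list of rows, each a list of 5 numbers: the opening, from -1 (shut) to 1 (fully open), then the shift along the tool's x, y, z in units of 40 mm (1.0 is 40 mm), then the turn about the tool's z in units of 10 degrees (1.0 is 10 degrees). In form: {"deltas": [[jaw, x, y, z, roll], ...]}. A call has 1 to 20 rows; each row shifts and turns the commanded pose from where the row before left it, along the tool's axes as they then stand; what a row does not reach is not made up. A row lasts 1/8 s, in which the tool goes at most 62.5 mm and 10.7 degrees, less where a joint would pass 70% of its speed; a pose out of reach is approached as far as the arm can. A call is refused whole if a number of a shift passes 1 or a number of a turn 1, either way. A call with a gripper value outside its range is refused whole. The fingers move at their own pace and stop on an object; FORCE is the grip in N (left out, the last holds). Time passes only in rows, so rows that do not move let the fingers close. It gives the time, the measured TCP pose, the force, the opening and the grip force at its end, in the units of the state.
- status.get_state(): the state, without advancing time (a new reading comes with each control period).
- optics.read_camera(name): name is "scene" or "top" or "wrist"; returns a dict with "frame" (400x640x3 uint8, red, green, blue), "depth" (400x640 float32, m along the optical axis (not along the pixel's ray), 0 where there is no reading), "vfov" (degrees; the focal length in pixels is half the picture's height over the tangent of half this angle, whatever the lens; pixels are square), "cx", "cy" (the principal point, pixels), "origin" and "attitude" of the camera in the world. Camera axes: x right, y down, z forward; pixel columns grow to the right and rows downward; lengths in m; the calibration is good to about 2 mm. A picture is of the moment at which its call begins.
- hand_in(): hands the job in; it is judged then, once.
The state is a dict: "clock": time; "joint_pos": joint angles; "qvel": joint speeds; "tau": joint torques, N m; "tcp_pos": TCP position; "orientation": TCP orientation; "wrist_force": force on the tool from outside, world axes, zero at the start; "ft_torque": the same for the moment, N m; "finger_gap": finger opening in m; "grip_force": force on a finger pad.
Only numpy, scipy, OpenCV 4.12 (cv2) and the standard library are available. Lean on these libraries where they do the work, as an engineer would, in place of code of your own. Each camera call takes 0.05 s, during which the arm holds its last target. There are 200 camera calls.

## Working session

There is one attempt and no reset: what is moved stays moved. The work goes in short steps, Python scripts to look and compute and a shell command to move; the robot and the scene stay as the last step left them, time stands still between calls to the robot, and variables do not carry over. Pictures are saved under pics/ and viewed, at most 14 in all, crops included, and the job is handed in when it is done.

```bash
mkdir -p pics; ls
cat > h.py <<'E'
import numpy as np,cv2
from workcell import status,optics,env
from scipy.spatial.transform import Rotation as R
def cam(n):
    c=optics.read_camera(n);q=np.array(c["attitude"],float)
    c["R"]=q if q.shape==(3,3) else R.from_quat(np.r_[q[1:],q[0]]).as_matrix()
    c["f"]=c["frame"].shape[0]/2/np.tan(np.radians(c["vfov"])/2);return c
def ray(c,uv,z):
    uv=np.atleast_2d(uv).astype(float)
    d=np.c_[(uv[:,0]-c["cx"])/c["f"],(uv[:,1]-c["cy"])/c["f"],np.ones(len(uv))]@c["R"].T
    o=np.array(c["origin"]);return o+d*((z-o[2])/d[:,2])[:,None]
def cloud(c):
    v,u=np.mgrid[:400,:640];D=c["depth"]
    p=np.stack([(u-c["cx"])/c["f"]*D,(v-c["cy"])/c["f"]*D,D],-1)
    return p@c["R"].T+np.array(c["origin"])
E
python3 - <<'E'
from h import *
for n in ("top","scene"):
    c=cam(n);cv2.imwrite(f"pics/{n}0.png",c["frame"][:,:,::-1]);print(n,c["origin"],c["attitude"],c["vfov"],c["cx"],c["cy"])
    np.save(n+"0.npy",c,allow_pickle=True)
s=status.get_state();print({k:np.round(v,3) for k,v in s.items()},env.tip_reach)
E
```

```text
pics
top [0.51342093 0.07938322 1.18378594] [ 0.01735015 -0.70284095  0.71075412 -0.02328432] 42.04273360748216 310.57360464907333 202.24710022797063
scene [0.97385572 0.76704642 0.75109692] [-0.10335587  0.24329424  0.87702637 -0.40118601] 43.86045592498075 321.23256315455444 202.40287535089146
{'clock': np.float64(0.1), 'joint_pos': array([1.102, 0.314, 0.045, 1.304, 0.   , 1.431]), 'qvel': array([-0.001, -0.001,  0.001, -0.001,  0.001, -0.002]), 'tau': array([ 2.0000e-03, -4.8172e+01,  2.9925e+01,  1.3000e-02, -0.0000e+00,
       -0.0000e+00]), 'tcp_pos': array([0.186, 0.544, 0.303]), 'orientation': array([-0.   ,  0.164,  0.987, -0.001]), 'wrist_force': array([0.617, 0.047, 0.183]), 'ft_torque': array([-0.027,  0.039,  0.008]), 'grip_force': np.float64(0.0), 'finger_gap': np.float64(0.085)} 0.0726
```

View pics/top0.png

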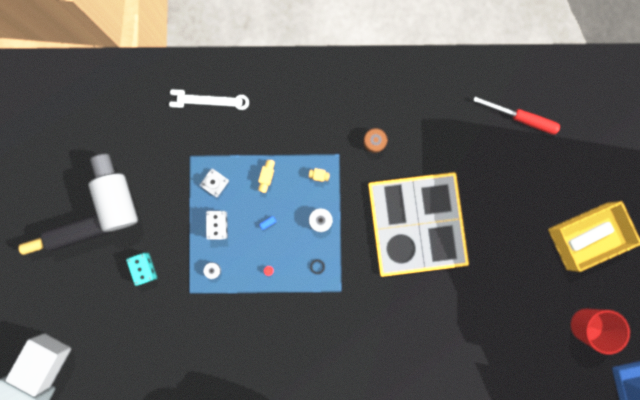

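View pics/scene0.png

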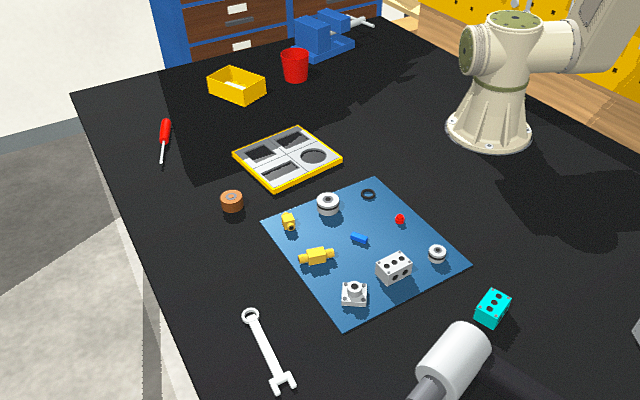

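Candidates in the top view, with pixels:
- **Valve block:** white (217,225), chosen; turquoise (141,268) is the look-alike.
- **Piston:** large white (320,220), chosen; small (212,271) and brown (375,140) are not.
- **Long fitting:** (266,176), chosen; short (319,175) is not.
- **End cap:** (214,182), the only one.
- **Nests:** long and narrow (396,204), round (401,248), and two near-squares at (437,198) and (441,243) still to tell apart.

Next I'll measure these and check them in one close crop.

```bash
cat > m.py <<'E'
from h import *
c=np.load("top0.npy",allow_pickle=True).item();f=c["frame"];P=cloud(c)
print("z bench/mat/insert",np.round([P[320,300,2],P[200,290,2],P[228,380,2]],4))
g=f.astype(int);hsv=cv2.cvtColor(f,cv2.COLOR_RGB2HSV)
blue=((hsv[...,0]>95)&(hsv[...,0]<125)&(hsv[...,1]>110)).astype(np.uint8)
k=max(cv2.findContours(blue,0,1)[0],key=cv2.contourArea);
r=cv2.minAreaRect((ray(c,k[:,0],.003)[:,:2]*1000).astype(np.float32));print("mat",r)
ins=np.zeros_like(blue);cv2.fillPoly(ins,[k],1)
def rep(mask,tag,zt,lo):
    for q in cv2.findContours(mask.astype(np.uint8),0,1)[0]:
        if cv2.contourArea(q)<lo: continue
        x=(ray(c,q[:,0],zt)[:,:2]*1000).astype(np.float32);r=cv2.minAreaRect(x)
        print(tag,"px",np.round(q[:,0].mean(0)),"c",np.round(r[0],1),"size",np.round(r[1],1),"ang",round(r[2],1))
m=(ins>0)&(blue==0)
bright=ins&(f.max(2)>150)&((hsv[...,1]<70)|((hsv[...,0]>15)&(hsv[...,0]<35)))
rep(bright,"part",.030,60)
dark=np.zeros_like(blue);dark[165:280,365:472]=(f.max(2)<110)[165:280,365:472]
dark=cv2.morphologyEx(dark,cv2.MORPH_OPEN,np.ones((3,3)))
cc=cv2.connectedComponents(dark)[0]
rep(dark,"recess",.016,250)
E
python3 m.py
python3 - <<'E'
import cv2
i=cv2.imread("pics/top0.png")[145:300,180:480];cv2.imwrite("pics/crop0.png",cv2.resize(i,None,fx=2.6,fy=2.6,interpolation=cv2.INTER_CUBIC))
E
```

```text
z bench/mat/insert [-0.0001  0.0042  0.0125]
mat ((535.7363891601562, 173.7290802001953), (342.3624572753906, 311.0256042480469), 89.9643325805664)
part px [212. 270.] c [432.8 289.1] size [35.9 35.5] ang 44.7
part px [216. 225.] c [532.8 278. ] size [64.5 46.4] ang 0.0
part px [320. 220.] c [541.2  47.7] size [51. 51.] ang 89.4
part px [214. 183.] c [626.  283.9] size [50.7 50.2] ang 54.9
part px [319. 175.] c [641.3  49.9] size [47.6 30.7] ang 78.1
part px [266. 176.] c [640.3 168.2] size [31.3 78.5] ang 75.6
recess px [418. 222.] c [ 534.4 -172.5] size [240.  257.5] ang 89.0
```

View pics/crop0.png

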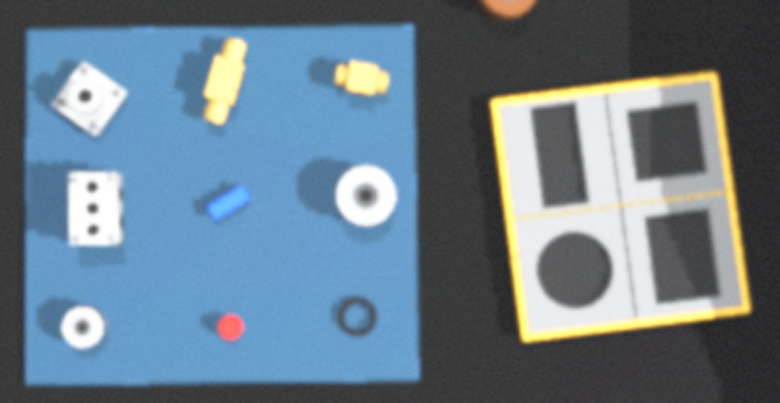

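Mat size and angle fit well, so the rays are sound. The square recess is top right and the 76x56 one bottom right. Next I'll measure the tray and make a helper that turns targets into move units.

```bash
cat >> h.py <<'E'
def go(x,y,z,th):
    """deltas in move units to TCP x,y,z (m) and jaw-line angle th (deg); xy given both before and after the turn"""
    s=status.get_state();q=s["orientation"];M=R.from_quat(np.r_[q[1:],q[0]]).as_matrix()
    t=np.degrees(np.arctan2(M[1,1],M[0,1]));d=np.array([x,y,z])-s["tcp_pos"]
    a=np.radians(th);M2=np.array([[-np.sin(a),np.cos(a),0],[np.cos(a),np.sin(a),0],[0,0,-1.]]);M2[:,1]=[np.cos(a),np.sin(a),0];M2[:,0]=np.cross(M2[:,1],M2[:,2])
    print("theta",round(t,2),"roll",round(-(th-t)/10,3),"before",np.round(M.T@d/.04,3),"after",np.round(M2.T@d/.04,3),"tilt",np.round(M[:2,2],4),"gap",round(float(s["finger_gap"]),4),"F",np.round(s["wrist_force"],1),"grip",round(float(s["grip_force"]),1),"t",s["clock"],"tcp",np.round(s["tcp_pos"],4))
E
python3 - <<'E'
from h import *
c=np.load("top0.npy",allow_pickle=True).item();f=c["frame"];hsv=cv2.cvtColor(f,cv2.COLOR_RGB2HSV)
y=((hsv[...,0]>15)&(hsv[...,0]<35)&(hsv[...,1]>120)).astype(np.uint8);y[:,:360]=0;y[:,480:]=0
k=max(cv2.findContours(y,0,1)[0],key=cv2.contourArea)
r=cv2.minAreaRect((ray(c,k[:,0],.015)[:,:2]*1000).astype(np.float32));print("tray",r)
box=np.zeros_like(y);cv2.fillPoly(box,[k],1);box=cv2.erode(box,np.ones((7,7)))
d=((f.max(2)<95)&(box>0)).astype(np.uint8);d=cv2.morphologyEx(d,cv2.MORPH_OPEN,np.ones((5,5)))
for q in cv2.findContours(d,0,1)[0]:
    if cv2.contourArea(q)<150: continue
    r=cv2.minAreaRect((ray(c,q[:,0],.013)[:,:2]*1000).astype(np.float32));print(np.round(q[:,0].mean(0)),r)
go(.533,.2795,.2,90)
E
```

```text
tray ((529.702392578125, -171.72296142578125), (216.80787658691406, 204.4206085205078), 6.4049482345581055)
[444. 242.] ((487.0502624511719, -229.2076873779297), (69.48552703857422, 43.070491790771484), 4.939925193786621)
[437. 199.] ((585.4695434570312, -215.74342346191406), (57.47954177856445, 54.551177978515625), 4.3381781578063965)
theta 71.16 roll -1.884 before [-10.356  -3.446   2.58 ] after [-8.687 -6.609  2.577] tilt [-0.0008 -0.0015] gap 0.0854 F [0.6 0.  0.2] grip 0.0 t 0.1 tcp [0.1855 0.5439 0.3031]
```

```bash
python3 -m handwheel '{"deltas": [[1,0,0,0,-0.942],[1,0,0,0,-0.942],[1,-0.8,-0.6,0.25,0],[1,-0.9,-0.68,0.26,0],[1,-0.9,-0.68,0.26,0],[1,-0.9,-0.68,0.26,0],[1,-0.9,-0.68,0.26,0],[1,-0.9,-0.68,0.26,0],[1,-0.9,-0.68,0.26,0],[1,-0.9,-0.68,0.26,0],[1,-0.9,-0.68,0.26,0],[1,-0.69,-0.57,0.25,0],[1,0,0,0,0]]}' 60
python3 - <<'E'
from h import *
go(.533,.2795,.0856,90)
c=cam("wrist");cv2.imwrite("pics/w1.png",c["frame"][:,:,::-1]);np.save("w1.npy",c,allow_pickle=True);print(c["origin"],c["vfov"],np.round(c["R"],2).tolist())
E
```

```text
clock: 1.72
tcp_pos: [0.5345, 0.2778, 0.1991]
orientation: [-0.001, 0.002, 1.0, -0.0]
wrist_force: [-0.5, 0.3, 0.3]
finger_gap: 0.0855
grip_force: 0.0
theta 89.78 roll -0.022 before [0.033 0.045 2.837] after [0.038 0.042 2.837] tilt [-0.0019 -0.0009] gap 0.0855 F [-0.5  0.3  0.3] grip 0.0 t 1.725 tcp [0.5345 0.2778 0.1991]
[0.46602479 0.27791253 0.26980549] 61.934634382923335 [[0.0, 0.96, 0.27], [1.0, -0.0, -0.0], [-0.0, 0.27, -0.96]]
```

View pics/w1.png

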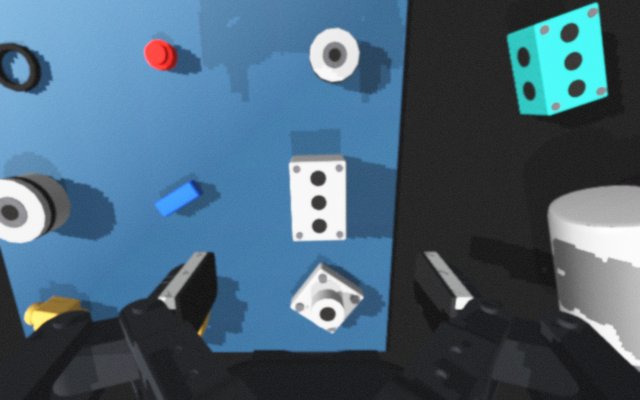

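The wrist view shows the white valve block at (318,200) with three ports along its length, the end cap at (327,298), and the turquoise block off the mat at (560,60). I'll refine the positions from this view.

```bash
cat > w.py <<'E'
from h import *
c=np.load("w1.npy",allow_pickle=True).item();f=c["frame"];hsv=cv2.cvtColor(f,cv2.COLOR_RGB2HSV)
m=((hsv[...,1]<60)&(f.max(2)>185)).astype(np.uint8);m[:,380:]=0
for q in cv2.findContours(m,0,1)[0]:
    if cv2.contourArea(q)<900: continue
    for z in (.037,.017,.025):
        r=cv2.minAreaRect((ray(c,q[:,0],z)[:,:2]*1000).astype(np.float32));print(z,np.round(q[:,0].mean(0)),np.round(r[0],1),np.round(r[1],1),round(r[2],1))
print(ray(c,[[318,178],[318,203],[319,226]],.037))
print("cap boss",ray(c,[328,314],.033),"corners",ray(c,[[321,265],[292,299],[363,296]],.017))
E
python3 w.py
```

```text
0.037 [325. 300.] [616.2 285.1] [46.  43.7] 52.7
0.017 [325. 300.] [629.1 285.7] [50.  47.5] 52.7
0.025 [325. 300.] [624.  285.5] [48.4 46. ] 52.7
0.037 [ 19. 212.] [543.6  61.8] [31.6 48.8] 75.4
0.017 [ 19. 212.] [550.2  43.2] [34.3 52.9] 75.4
0.025 [ 19. 212.] [547.6  50.7] [33.2 51.3] 75.4
0.037 [318. 200.] [534.5 279.4] [60.2 39.8] 1.2
0.017 [318. 200.] [540.4 279.5] [65.4 43.2] 1.2
0.025 [318. 200.] [538.  279.5] [63.3 41.8] 1.2
0.037 [334.  54.] [435.2 289.8] [31.7 31.1] 89.8
0.017 [334.  54.] [432.5 290.8] [34.5 33.8] 89.8
0.025 [334.  54.] [433.6 290.4] [33.4 32.8] 89.8
[[0.51676039 0.27966949 0.037     ]
 [0.53537252 0.27965618 0.037     ]
 [0.55321179 0.28038675 0.037     ]]
cap boss [[0.63139667 0.287805   0.033     ]] corners [[0.59538151 0.28227377 0.017     ]
 [0.62758909 0.25733576 0.017     ]
 [0.62482749 0.3184188  0.017     ]]
```

```bash
python3 -m handwheel '{"deltas": [[1,0,0.043,0.9,-0.14],[1,0,0,1,0],[1,0,0,0.937,0],[1,0,0,0,0],[-1,0,0,0,0],[-1,0,0,0,0],[-1,0,0,0,0],[-1,0,0,0,0],[-1,0,0,0,0],[-1,0,0,0,0]]}' 60
python3 - <<'E'
from h import *
go(.5345,.2795,.0856,91.2)
c=cam("wrist");cv2.imwrite("pics/w2.png",c["frame"][:,:,::-1])
E
```

```text
clock: 3.02
tcp_pos: [0.5346, 0.2821, 0.0894]
orientation: [0.002, -0.012, 1.0, 0.001]
wrist_force: [-0.5, 0.0, 5.7]
finger_gap: 0.0383
grip_force: 62.7
theta 91.4 roll 0.02 before [ 0.004 -0.065  0.096] after [ 0.003 -0.065  0.096] tilt [0.0036 0.0016] gap 0.0383 F [-0.5  0.   5.7] grip 62.7 t 3.025 tcp [0.5346 0.2821 0.0894]
```

View pics/w2.png

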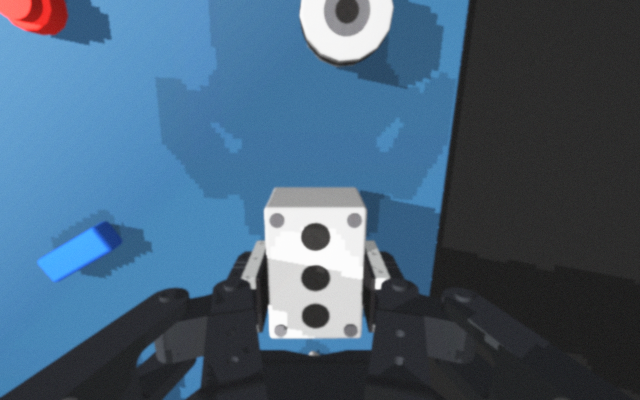

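Valve block gripped (gap 38 mm), with the picture showing it square between the pads at (315,270). Next: lift and carry it over the tray.

```bash
python3 -m handwheel '{"deltas": [[-1,0,0,-0.5,0],[-1,0,0,-0.9,-0.31],[-1,0,0,-0.9,-0.31],[-1,0.2,-0.7,0,0],[-1,0.22,-0.9,0,0],[-1,0.22,-0.9,0,0],[-1,0.22,-0.9,0,0],[-1,0.22,-0.9,0,0],[-1,0.22,-0.9,0,0],[-1,0.22,-0.9,0,0],[-1,0.22,-0.9,0,0],[-1,0.22,-0.9,0,0],[-1,0.22,-0.9,0,0],[-1,0.22,-0.9,0,0],[-1,0.22,-0.9,0,0],[-1,0.22,-0.9,0,0],[-1,0.22,-0.9,0,0],[-1,0,0,0,0],[-1,0,0,0,0]]}'
python3 - <<'E'
from h import *
go(.487,-.226,.0964,97.6)
c=cam("wrist");cv2.imwrite("pics/w3.png",c["frame"][:,:,::-1]);np.save("w3.npy",c,allow_pickle=True);print(c["origin"])
E
```

```text
clock: 5.45
tcp_pos: [0.4773, -0.226, 0.1793]
orientation: [-0.0, -0.066, 0.998, 0.0]
wrist_force: [-0.0, 0.3, -2.3]
finger_gap: 0.0388
grip_force: 61.7
theta 97.57 roll -0.003 before [-0.241 -0.033  2.073] after [-0.241 -0.032  2.073] tilt [-0.0001  0.0007] gap 0.0388 F [-0.   0.3 -2.3] grip 61.7 t 5.45 tcp [ 0.4773 -0.226   0.1793]
[ 0.40928853 -0.23538015  0.24995012]
```

View pics/w3.png

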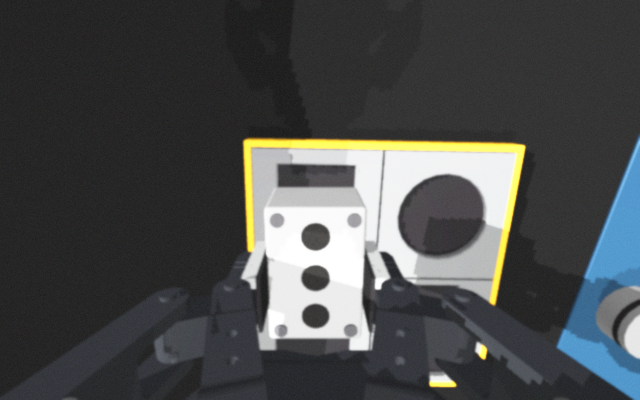

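The block is held over the tray. The recess edge corners show at (278,165) and (355,166), the tray corners at (245,141) and (524,146), and the round recess at about (441,215). I'll cast these onto the insert top.

Run:
```python
from h import *
c=np.load("w3.npy",allow_pickle=True).item()
P=ray(c,[[277.5,165],[355.5,166]],.016)[:,:2]*1000;T=ray(c,[[245,140],[524,145]],.015)[:,:2]*1000
print(P,T)
for a in (P,T):
    d=a[1]-a[0];v=d/np.linalg.norm(d);u=np.array([v[1],-v[0]]);print("len",np.linalg.norm(d),"ang",np.degrees(np.arctan2(u[1],u[0])))
    print("recess centre" ,a.mean(0)+38*u, "tray centre",a.mean(0)+108*u)
f=c["frame"];g=((f.max(2)<110)).astype(np.uint8);g[:150]=0;g[:,:390]=0;g[270:]=0;g[:,500:]=0
k=max(cv2.findContours(cv2.morphologyEx(g,2,np.ones((3,3))),0,1)[0],key=cv2.contourArea)
print(cv2.minEnclosingCircle((ray(c,k[:,0],.016)[:,:2]*1000).astype(np.float32)),len(k))
B=ray(c,[[266,209],[366,209],[364,337],[270,337]],.1793-.0894+.037)[:,:2]*1000;print("block",B.mean(0),B)
```

```text
[[ 454.46128969 -256.06968471]
 [ 447.84728558 -201.08438699]] [[ 440.09642801 -280.43709569]
 [ 417.66468848  -86.22275399]]
len 55.38165776148926 ang 6.858970583958524
recess centre [ 488.88232609 -224.0388518 ] tray centre [ 558.38134429 -215.67903907]
len 195.5054819205819 ang 6.588463828513006
recess centre [ 466.62960196 -178.96991358] tray centre [ 536.16731408 -170.9383139 ]
((477.3016357421875, -131.21853637695312), 32.356590270996094) 238
block [ 477.18514715 -225.61214161] [[ 450.78637827 -248.92342563]
 [ 445.66698091 -210.52107215]
 [ 503.44920945 -201.21114704]
 [ 508.83801998 -241.79292161]]
```

```bash
python3 -m handwheel '{"deltas": [[-1,-0.27,0,0,0.1],[-1,0,0,0.8,0],[-1,0,0,0.7,0],[-1,0,0,0.4,0],[-1,0,0,0.1,0],[-1,0,0,0,0],[-1,0,0,0,0]]}'
python3 - <<'E'
from h import *
go(.488,-.2243,.0964,96.6)
E
```

```text
clock: 6.38
tcp_pos: [0.489, -0.2252, 0.1002]
orientation: [0.001, -0.058, 0.998, -0.001]
wrist_force: [-0.6, 0.6, -2.7]
finger_gap: 0.039
grip_force: 61.7
theta 96.6 roll 0.0 before [0.023 0.026 0.096] after [0.023 0.026 0.096] tilt [ 0.0017 -0.001 ] gap 0.039 F [-0.6  0.6 -2.7] grip 61.7 t 6.375 tcp [ 0.489  -0.2252  0.1002]
```

Still 3 or 4 mm above the floor, with no contact yet. I'll lower in small steps, then release and rise.

```bash
python3 -m handwheel '{"deltas": [[-1,0,0,0.05,0],[-1,0,0,0.05,0],[-1,0,0,0,0]]}'; python3 -m handwheel '{"deltas": [[-1,0,0,0.04,0],[-1,0,0,0,0]]}'
```

```text
clock: 6.75
tcp_pos: [0.4886, -0.2251, 0.0964]
orientation: [0.001, -0.057, 0.998, -0.0]
wrist_force: [-2.2, 0.6, 6.1]
finger_gap: 0.0386
grip_force: 62.5
clock: 7.0
tcp_pos: [0.4886, -0.2251, 0.0964]
orientation: [0.001, -0.057, 0.998, -0.001]
wrist_force: [-5.7, 2.4, 19.0]
finger_gap: 0.0386
grip_force: 64.2
```

```bash
python3 -m handwheel '{"deltas": [[0.6,0,0,-0.03,0],[0.6,0,0,0,0],[0.6,0,0,0,0],[0.6,0,0,-0.5,0],[1,0,0,-1,0],[1,0,0,-0.6,0],[1,-0.26,0.83,0,0],[1,-0.26,0.83,0,0],[1,-0.26,0.83,0,0],[1,-0.26,0.83,0,0],[1,-0.26,0.83,0,0],[1,-0.26,0.83,0,0],[1,-0.26,0.83,0,0],[1,-0.28,0.8,0,0],[1,0,0,0,0],[1,0,0,0,0]]}'
python3 - <<'E'
from h import *
go(.5415,.0474,.0856,96.6)
c=cam("wrist");cv2.imwrite("pics/w4.png",c["frame"][:,:,::-1]);np.save("w4.npy",c,allow_pickle=True)
E
```

```text
clock: 9.0
tcp_pos: [0.5411, 0.0473, 0.1785]
orientation: [-0.0, -0.058, 0.998, -0.0]
wrist_force: [-0.8, -0.0, 0.3]
finger_gap: 0.0855
grip_force: 0.0
theta 96.62 roll 0.002 before [-1.100e-02  2.000e-03  2.322e+00] after [-1.000e-02  1.000e-03  2.322e+00] tilt [-0.0007 -0.0002] gap 0.0855 F [-0.8 -0.   0.3] grip 0.0 t 9.0 tcp [0.5411 0.0473 0.1785]
```

View pics/w4.png

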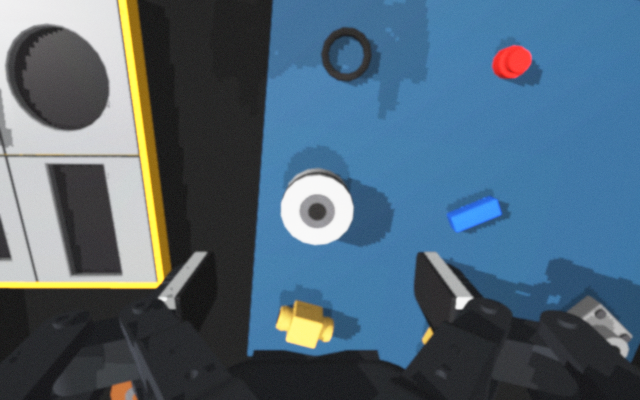

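The large piston is centred at (317,208). The long narrow recess shows with corners at about (48,165), (102,163), (122,272) and (68,275), and the round one at about (62,77).

Run:
```python
from h import *
c=np.load("w4.npy",allow_pickle=True).item();f=c["frame"];hsv=cv2.cvtColor(f,cv2.COLOR_RGB2HSV)
m=((hsv[...,1]<60)&(f.max(2)>180)).astype(np.uint8);m[:,:270]=0;m[:,400:]=0;m[:150]=0;m[260:]=0
k=max(cv2.findContours(m,0,1)[0],key=cv2.contourArea)
print("piston",cv2.minEnclosingCircle((ray(c,k[:,0],.031)[:,:2]*1000).astype(np.float32)),np.round(ray(c,[317,211],.031)*1000,1))
A=ray(c,[[48,165],[102,163],[122,272],[68,275]],.016)[:,:2]*1000
print("fit recess",A.mean(0),cv2.minAreaRect(A.astype(np.float32)))
g=((f.max(2)<110)).astype(np.uint8);g[:,115:]=0;g[140:]=0
k=max(cv2.findContours(cv2.morphologyEx(g,2,np.ones((3,3))),0,1)[0],key=cv2.contourArea)
print("round",cv2.minEnclosingCircle((ray(c,k[:,0],.016)[:,:2]*1000).astype(np.float32)))
```

```text
piston ((543.0151977539062, 48.39966583251953), 25.334980010986328) [[543.4  48.7  31. ]]
fit recess [ 576.15781756 -120.28930331] ((576.5609741210938, -121.24626922607422), (87.6181869506836, 42.423240661621094), 7.065991401672363)
round ((477.5776672363281, -131.35719299316406), 32.625492095947266)
```

```bash
python3 -m handwheel '{"deltas": [[1,-0.05,0.025,0.7,0],[1,0,0,0.9,0],[1,0,0,0.72,0],[1,0,0,0,0],[-1,0,0,0,0],[-1,0,0,0,0],[-1,0,0,0,0],[-1,0,0,0,0],[-1,0,0,0,0]]}'
python3 - <<'E'
from h import *
go(.4775,-.1313,.18,96.6)
E
```

```text
clock: 10.18
tcp_pos: [0.5445, 0.0485, 0.0881]
orientation: [0.002, -0.058, 0.998, -0.0]
wrist_force: [-0.8, -0.7, 5.7]
finger_gap: 0.0476
grip_force: 61.5
theta 96.59 roll -0.001 before [ 2.173 -4.274 -2.302] after [ 2.181 -4.272 -2.298] tilt [ 0.0037 -0.0005] gap 0.0476 F [-0.8 -0.7  5.7] grip 61.5 t 10.175 tcp [0.5445 0.0485 0.0881]
```

```bash
python3 -m handwheel '{"deltas": [[-1,0,0,-0.4,0],[-1,0,0,-0.9,0],[-1,0,0,-0.9,0],[-1,0.36,-0.72,0,0],[-1,0.36,-0.72,0,0],[-1,0.36,-0.71,0,0],[-1,0.36,-0.71,0,0],[-1,0.36,-0.71,0,0],[-1,0.35,-0.7,0,0],[-1,0,0,0,0],[-1,0,0,0.8,0],[-1,0,0,0.7,0],[-1,0,0,0.3,0],[-1,0,0,0,0],[-1,0,0,0,0]]}'
python3 - <<'E'
from h import *
go(.4785,-.1313,.0951,96.6)
E
```

```text
clock: 12.05
tcp_pos: [0.4783, -0.131, 0.1031]
orientation: [0.001, -0.058, 0.998, -0.0]
wrist_force: [0.2, -0.4, -1.7]
finger_gap: 0.0476
grip_force: 62.3
theta 96.62 roll 0.002 before [-0.004 -0.009  0.2  ] after [-0.005 -0.009  0.2  ] tilt [ 0.0017 -0.0006] gap 0.0476 F [ 0.2 -0.4 -1.7] grip 62.3 t 12.05 tcp [ 0.4783 -0.131   0.1031]
```

```bash
python3 -m handwheel '{"deltas": [[-1,0,0,0.1,0],[-1,0,0,0.08,0],[-1,0,0,0.02,0],[-1,0,0,0,0]]}'
```

```text
clock: 12.55
tcp_pos: [0.4777, -0.131, 0.0951]
orientation: [0.001, -0.058, 0.998, -0.0]
wrist_force: [-2.5, 0.6, 6.5]
finger_gap: 0.0475
grip_force: 63.3
```

```bash
python3 -m handwheel '{"deltas": [[0.8,0,0,-0.02,0],[0.8,0,0,0,0],[0.8,0,0,0,0],[0.8,0,0,-0.5,0],[1,0,0,-0.9,0.66],[1,0,0,-0.8,1],[1,0,0.6,0,1],[1,0,0.9,0,0],[1,0,0.9,0,0],[1,0,0.9,0,0],[1,0,0.9,0,0],[1,0,0.9,0,0],[1,0,0.9,0,0],[1,0,0.9,0,0],[1,0,0.9,0,0],[1,0,0.9,0,0],[1,0,0.9,0,0],[1,0,0.9,0,0],[1,0,0.6,0,0],[1,0,0,0,0]]}'
python3 - <<'E'
from h import *
c=cam("wrist");go(.629,.287,.0936,70)
cv2.imwrite("pics/w5.png",c["frame"][:,:,::-1]);np.save("w5.npy",c,allow_pickle=True)
E
```

```text
clock: 15.05
tcp_pos: [0.6253, 0.289, 0.182]
orientation: [-0.0, 0.173, 0.985, -0.0]
wrist_force: [-1.0, -0.6, 0.3]
finger_gap: 0.0856
grip_force: 0.0
theta 70.07 roll 0.007 before [-0.104  0.016  2.212] after [-0.102  0.014  2.212] tilt [-0.0009 -0.0005] gap 0.0855 F [-0.3 -1.1 -0.2] grip 0.0 t 15.1 tcp [0.625  0.2879 0.1821]
```

View pics/w5.png

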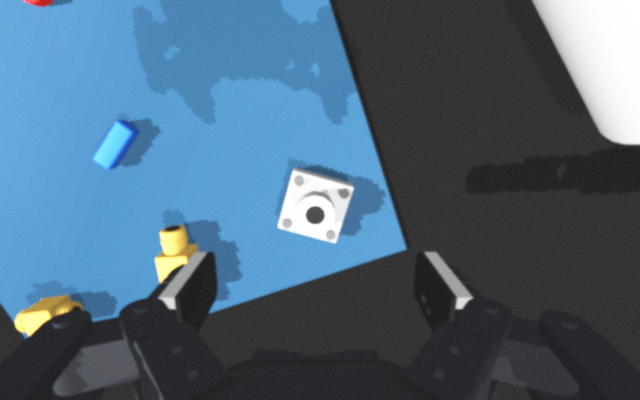

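The end cap shows with screws at (299,181), (344,193), (330,235) and (287,223), and its boss centre at (315,214). The left finger clears the long fitting.

Run:
```python
from h import *
c=np.load("w5.npy",allow_pickle=True).item()
S=ray(c,[[299,181],[344,193],[330,235],[287,223]],.019)[:,:2]*1000
print(S.mean(0),cv2.minAreaRect(S.astype(np.float32)),ray(c,[315,214],.033)*1000)
go(*(S.mean(0)/1000),.0936,70)
```

```text
[630.51169623 287.17114589] ((630.3325805664062, 287.2431640625), (33.724456787109375, 34.12562942504883), 53.5514030456543) [[630.16440275 287.29637608  33.        ]]
theta 70.07 roll 0.007 before [-0.138  0.033  2.212] after [-0.136  0.031  2.212] tilt [-0.0009 -0.0005] gap 0.0855 F [-0.3 -1.1 -0.2] grip 0.0 t 15.1 tcp [0.625  0.2879 0.1821]
```

```bash
python3 -m handwheel '{"deltas": [[1,-0.137,0.032,0.7,0],[1,0,0,0.9,0],[1,0,0,0.63,0],[1,0,0,0,0],[-1,0,0,0,0],[-1,0,0,0,0],[-1,0,0,0,0],[-1,0,0,0,0],[-1,0,0,0,0],[-1,0,0,0,0]]}'
python3 - <<'E'
from h import *
go(.587,-.2145,.18,113.3)
E
```

```text
clock: 16.35
tcp_pos: [0.6315, 0.2871, 0.0952]
orientation: [0.001, 0.174, 0.985, 0.001]
wrist_force: [-1.6, -0.6, 7.0]
finger_gap: 0.0253
grip_force: 58.7
theta 70.01 roll -4.329 before [ -3.245 -12.161  -2.131] after [  5.982 -11.076  -2.119] tilt [0.0024 0.0007] gap 0.0253 F [-1.6 -0.6  7. ] grip 58.7 t 16.35 tcp [0.6315 0.2871 0.0952]
```

```bash
python3 -m handwheel '{"deltas": [[-1,0,0,-0.4,0],[-1,0,0,-0.9,-0.73],[-1,0,0,-0.9,-0.9],[-1,0,0,0,-0.9],[-1,0,0,0,-0.9],[-1,0,0,0,-0.9],[-1,0.45,-0.84,0,0],[-1,0.45,-0.84,0,0],[-1,0.45,-0.84,0,0],[-1,0.45,-0.84,0,0],[-1,0.45,-0.84,0,0],[-1,0.45,-0.84,0,0],[-1,0.45,-0.84,0,0],[-1,0.45,-0.84,0,0],[-1,0.45,-0.84,0,0],[-1,0.45,-0.84,0,0],[-1,0.45,-0.84,0,0],[-1,0.45,-0.84,0,0],[-1,0.45,-0.84,0,0],[-1,0,0,0,0]]}'
python3 - <<'E'
from h import *
c=cam("wrist");go(.5885,-.2135,.1022,113.3)
cv2.imwrite("pics/w6.png",c["frame"][:,:,::-1]);np.save("w6.npy",c,allow_pickle=True)
E
```

```text
clock: 18.85
tcp_pos: [0.5885, -0.2097, 0.1823]
orientation: [0.0, -0.2, 0.98, -0.0]
wrist_force: [0.5, 0.5, -1.0]
finger_gap: 0.0251
grip_force: 59.1
theta 113.17 roll -0.013 before [ 0.053 -0.123  1.997] after [ 0.052 -0.123  1.997] tilt [0.0003 0.0002] gap 0.0251 F [ 0.5  0.4 -1.1] grip 59.1 t 18.9 tcp [ 0.5885 -0.2081  0.1821]
```

View pics/w6.png

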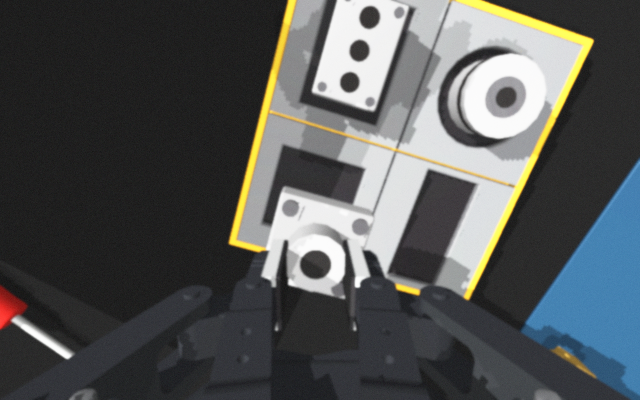

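The block and piston sit in their recesses. The cap is parallel to its square recess, whose far corners are at (283,146) and (364,170). I'll check the recess centre.

Run:
```python
from h import *
c=np.load("w6.npy",allow_pickle=True).item()
A=ray(c,[[283,146],[364,170]],.016)[:,:2]*1000;d=A[1]-A[0];v=d/np.linalg.norm(d);u=np.array([v[1],-v[0]])
print(np.linalg.norm(d),np.degrees(np.arctan2(u[1],u[0])),A.mean(0)+31*u)
print("cap boss",ray(c,[316,265],.1821-.0952+.033)*1000)
go(.5885,-.2135,.1022,113.3)
```

```text
60.48874779715098 6.578057113660143 [ 588.52657143 -213.15300554]
cap boss [[ 588.25023938 -209.93823166  119.9       ]]
theta 113.17 roll -0.013 before [ 0.053 -0.123  1.997] after [ 0.052 -0.123  1.997] tilt [0.0003 0.0002] gap 0.0251 F [ 0.5  0.4 -1.1] grip 59.1 t 18.9 tcp [ 0.5885 -0.2081  0.1821]
```

```bash
python3 -m handwheel '{"deltas": [[-1,0.04,-0.1,0.8,0],[-1,0,0,0.7,0],[-1,0,0,0.3,0],[-1,0,0,0.08,0],[-1,0,0,0.06,0],[-1,0,0,0,0],[-1,0,0,0,0]]}'
```

```text
clock: 19.77
tcp_pos: [0.5892, -0.2114, 0.1048]
orientation: [0.001, -0.202, 0.979, -0.0]
wrist_force: [0.5, 0.1, -1.8]
finger_gap: 0.0251
grip_force: 59.1
```

```bash
python3 -m handwheel '{"deltas": [[-1,0.02,-0.04,0.04,0],[-1,0,0,0.04,0],[-1,0,0,0,0],[-1,0,0,0,0]]}'
```

```text
clock: 20.27
tcp_pos: [0.5889, -0.2135, 0.1022]
orientation: [0.0, -0.202, 0.979, -0.001]
wrist_force: [-1.8, 0.0, 6.4]
finger_gap: 0.0252
grip_force: 59.8
```

```bash
python3 -m handwheel '{"deltas": [[0.4,0,0,-0.02,0],[0.4,0,0,0,0],[0.4,0,0,0,0],[0.4,0,0,-0.5,0],[1,0,0,-0.8,0.77],[1,0,0,-0.7,1],[1,0,0,0,1],[1,0,0,0,1],[1,0.1,0.87,0,0],[1,0.1,0.87,0,0],[1,0.1,0.87,0,0],[1,0.1,0.87,0,0],[1,0.1,0.87,0,0],[1,0.1,0.87,0,0],[1,0.1,0.87,0,0],[1,0.1,0.87,0,0],[1,0.1,0.87,0,0],[1,0.1,0.87,0,0],[1,0.1,0.9,0,0],[1,0,0,0,0]]}'
python3 - <<'E'
from h import *
c=cam("wrist");go(.642,.1695,.0856,75.6)
cv2.imwrite("pics/w7.png",c["frame"][:,:,::-1]);np.save("w7.npy",c,allow_pickle=True)
f=c["frame"];hsv=cv2.cvtColor(f,cv2.COLOR_RGB2HSV)
m=((hsv[...,0]>15)&(hsv[...,0]<35)&(hsv[...,1]>90)).astype(np.uint8)
for k in cv2.findContours(m,0,1)[0]:
    if cv2.contourArea(k)>800: print(np.round(k[:,0].mean(0)),cv2.minAreaRect((ray(c,k[:,0],.020)[:,:2]*1000).astype(np.float32)))
E
```

```text
clock: 22.78
tcp_pos: [0.6415, 0.1723, 0.1812]
orientation: [-0.0, 0.124, 0.992, 0.0]
wrist_force: [-0.3, -1.3, 0.1]
finger_gap: 0.0855
grip_force: 0.0
theta 75.73 roll 0.013 before [-0.025 -0.029  2.389] after [-0.024 -0.03   2.389] tilt [-0.0005 -0.0003] gap 0.0857 F [ 0.2 -0.9 -0.6] grip 0.0 t 22.825 tcp [0.6414 0.1709 0.1812]
[160. 242.] ((644.3389282226562, 51.552223205566406), (50.05064392089844, 31.11355972290039), 80.45709991455078)
[  9. 231.] ((610.04150390625, -49.73445510864258), (21.830097198486328, 50.05695343017578), 61.36259841918945)
[312. 203.] ((644.3500366210938, 169.49130249023438), (24.808265686035156, 73.99213409423828), 74.90462493896484)
```

View pics/w7.png

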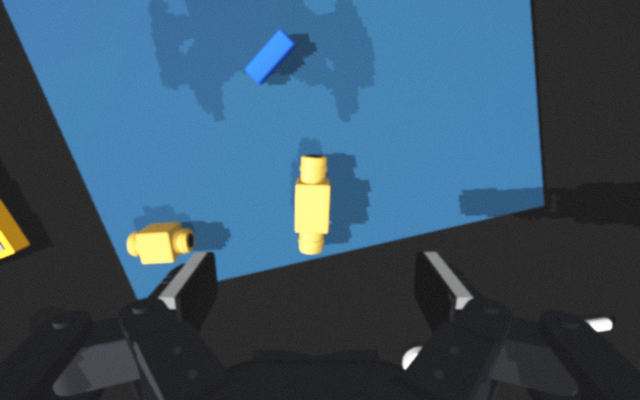

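The long fitting is at (312,205), with its square middle spanning rows 178 to 232. The short one at (160,242) is clear of the left finger.

Run:
```python
from h import *
c=np.load("w7.npy",allow_pickle=True).item();print(ray(c,[[312.5,205],[312.5,178],[312,232]],.027)*1000)
go(.643,.1695,.0856,75.1)
```

```text
[[641.28386094 170.66640273  27.        ]
 [622.4242358  175.46402035  27.        ]
 [660.94990209 165.29113866  27.        ]]
theta 75.73 roll 0.063 before [-0.049 -0.023  2.389] after [-0.049 -0.023  2.389] tilt [-0.0005 -0.0003] gap 0.0857 F [ 0.2 -0.9 -0.6] grip 0.0 t 22.825 tcp [0.6414 0.1709 0.1812]
```

```bash
python3 -m handwheel '{"deltas": [[1,-0.04,-0.02,0.7,0.06],[1,0,0,0.9,0],[1,0,0,0.77,0],[1,0,0,0,0],[-1,0,0,0,0],[-1,0,0,0,0],[-1,0,0,0,0],[-1,0,0,0,0],[-1,0,0,0,0],[-1,0,0,0,0]]}'
python3 - <<'E'
from h import *
go(.577,-.1205,.18,96.6)
E
```

```text
clock: 24.08
tcp_pos: [0.6438, 0.1688, 0.0883]
orientation: [0.001, 0.13, 0.991, 0.0]
wrist_force: [-0.1, -1.0, 5.9]
finger_gap: 0.0224
grip_force: 59.8
theta 75.01 roll -2.159 before [-0.264 -7.416 -2.298] after [ 2.489 -6.993 -2.292] tilt [0.0025 0.0003] gap 0.0224 F [-0.1 -1.   5.9] grip 59.8 t 24.075 tcp [0.6438 0.1688 0.0883]
```

Gripped (gap 22 mm). Next: lift, turn and carry it to its nest; it should seat at z ≈ 0.0953.

```bash
python3 -m handwheel '{"deltas": [[-1,0,0,-0.4,0],[-1,0,0,-0.9,-0.36],[-1,0,0,-0.9,-0.9],[-1,0,0,0,-0.9],[-1,0.3,-0.85,0,0],[-1,0.31,-0.88,0,0],[-1,0.31,-0.88,0,0],[-1,0.31,-0.88,0,0],[-1,0.31,-0.88,0,0],[-1,0.31,-0.88,0,0],[-1,0.31,-0.88,0,0],[-1,0.31,-0.86,0,0],[-1,0,0,0,0],[-1,0,0,0,0],[-1,0,0,0,0]]}'
python3 - <<'E'
from h import *
c=cam("wrist");go(.577,-.1205,.0953,96.6)
cv2.imwrite("pics/w8.png",c["frame"][:,:,::-1]);np.save("w8.npy",c,allow_pickle=True)
E
```

```text
clock: 25.95
tcp_pos: [0.577, -0.1194, 0.1749]
orientation: [-0.0, -0.058, 0.998, 0.0]
wrist_force: [0.3, 0.3, -2.3]
finger_gap: 0.0221
grip_force: 59.1
theta 96.69 roll 0.009 before [ 0.004 -0.027  1.99 ] after [ 0.004 -0.027  1.99 ] tilt [-0.      0.0003] gap 0.0224 F [-0.4  0.6 -1.9] grip 59.1 t 26.0 tcp [ 0.577  -0.1194  0.1749]
```

View pics/w8.png

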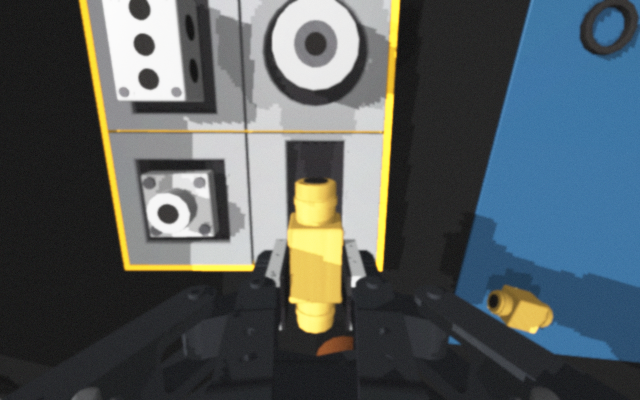

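The three placed parts sit in their recesses. The fitting points along its recess, whose far edge is at (287..343,141). I'll check the offset along its length.

Run:
```python
from h import *
c=np.load("w8.npy",allow_pickle=True).item()
A=ray(c,[[287,141],[343,141]],.016)[:,:2]*1000;d=A[1]-A[0];v=d/np.linalg.norm(d);u=np.array([v[1],-v[0]])
print(np.linalg.norm(d),np.degrees(np.arctan2(u[1],u[0])),"recess c",A.mean(0)+44*u)
E=ray(c,[[316,181]],.1106)[0,:2]*1000;print("fitting c",E+36*u)
```

```text
38.23349447684921 6.714633798403021 recess c [ 577.08848311 -119.66763844]
fitting c [ 575.33148481 -119.48002262]
```

Within 2 mm. Lowering it now.

```bash
python3 -m handwheel '{"deltas": [[-1,-0.03,0,0.8,0],[-1,0,0,0.7,0],[-1,0,0,0.3,0],[-1,0,0,0.12,0],[-1,0,0,0.04,0],[-1,0,0,0,0],[-1,0,0,0,0]]}'
```

```text
clock: 26.88
tcp_pos: [0.5786, -0.1205, 0.0972]
orientation: [0.001, -0.058, 0.998, -0.0]
wrist_force: [1.6, -0.4, -0.9]
finger_gap: 0.0218
grip_force: 59.1
```

```bash
python3 -m handwheel '{"deltas": [[-1,0,0,0.03,0],[-1,0,0,0.03,0],[-1,0,0,0,0],[-1,0,0,0,0]]}'
```

```text
clock: 27.38
tcp_pos: [0.5784, -0.1205, 0.0953]
orientation: [0.001, -0.058, 0.998, -0.0]
wrist_force: [-2.1, 0.9, 6.5]
finger_gap: 0.0227
grip_force: 60.1
```

```bash
python3 -m handwheel '{"deltas": [[0.4,0,0,-0.02,0],[0.4,0,0,0,0],[0.4,0,0,0,0],[0.4,0,0,-0.5,0],[0.4,0,0,-0.9,0],[0.4,0,0,-0.9,0],[0.4,0,0,-0.9,0],[0.4,0,-0.9,0,0],[0.4,0,-0.9,0,0],[0.4,0,-0.9,0,0],[0.4,0,-0.9,0,0],[0.4,0,-0.9,0,0],[0.4,0,-0.9,0,0],[0.4,0,-0.9,0,0],[0.4,0,0,0,0]]}'
python3 - <<'E'
from h import *
a=cam("top")["frame"][145:300,180:480];b=cam("scene")["frame"][100:350,200:500]
a=cv2.resize(a,(600,310),interpolation=2);b=cv2.resize(b,(340,283));b=cv2.copyMakeBorder(b,0,7,0,260,0)
cv2.imwrite("pics/end.png",np.vstack([a,b])[:,:,::-1])
E
```

```text
clock: 29.25
tcp_pos: [0.6067, -0.3734, 0.2217]
orientation: [-0.0, -0.056, 0.998, -0.0]
wrist_force: [-0.2, -0.5, 0.0]
finger_gap: 0.0599
grip_force: 0.0
```

View pics/end.png

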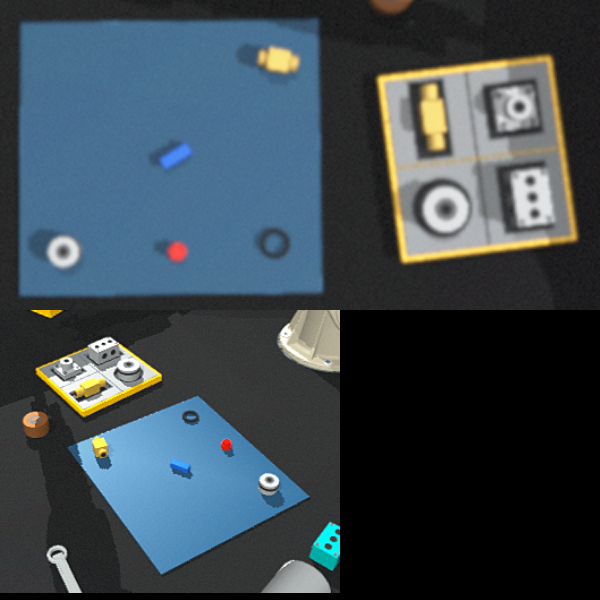

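The final views show all four parts flat in their own recesses: fitting (432,117), cap (515,107), piston (443,208), block (530,197). The small piston, the short fitting and the coloured look-alikes have not moved.

```bash
python3 -c "from workcell import hand_in; print(hand_in())"
```

```text
the job is handed in; nothing more can be done
None
```

The job is handed in at about 29 s of the 86 s allowed: the valve block, large piston, end cap and long fitting lie flat in their own recesses, and the look-alikes were left where they were.

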